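# Slide the seedling-tube crate home into its dock

## Robot

A 6-joint arm with a two-finger parallel gripper is mounted at the origin on the work surface. World frame = base frame: x ahead of the robot, y to its left, z up, the work surface at z = 0. Lengths are in m, angles in degrees, forces in N, time in s.
With the tool pointing down it reaches from about 0.4 to 0.825 m from the base axis. Payload 7 kg.
Tool frame: the origin (TCP) lies midway between the tips of the shut fingers; the grasp point (between the pads) lies hold_point_z behind it (hold_point_z is the distance from the TCP to the grasp point, in m); z points along the fingers, y is the line along which they close (so a half turn about z gives the same grasp; the last joint's range is limited). The gripper opens to 88 mm and grips with 3 to 60 N. Pads are 19 mm wide; open, the fingers measure 130 mm over their backs; the gripper's body (78 mm by 193 mm) begins 47 mm behind the grasp point.
Start: joints at [-51.675, 20.546, 0.682, 0, -70.136, -16.507], TCP at [0.251, -0.627, 0.227] pointing down, gripper open.
Joint ranges: [-176.03, 176.03], [-82.01, 121.73], [-58.28, 71.71], [-173.87, 95.51], [-174.79, -0.11], [-173.66, 173.66]. Speed limits (degrees/s): [136.94, 136.94, 172.46, 180, 180, 180].

## Interface

Orientations are given as [roll, pitch, yaw] about the fixed x, y, z axes, in that order (R = Rz(yaw) Ry(pitch) Rx(roll)).
In Python, from plant import * gives the robot as it stands.
- The arm moves only by the tool step_arm, never from a script. Its argument "steps" is a list that holds one entry, the list of rows, each a list of 6 numbers: the shift along the tool's x, y, z scaled (see below), then the turn, a rotation vector about the tool's x, y, z scaled (see below). In form: [[[tx, ty, tz, wx, wy, wz], ...]]. A call has 1 to 20 rows; each row is the pose to reach, as a shift and turn from the pose commanded when the call began, along the tool's axes at that moment; what a row does not reach only later rows make up. The controller multiplies each number of a shift by 100 mm and each number of a turn by 0.5 rad. A row lasts 1/10 s, in which the tool goes at most 50 mm and 8.59 degrees, less where a joint would pass 70% of its speed; a pose out of reach is approached as far as the arm can. A call with a number of a shift or a turn outside -1 to 1 is refused whole. A call with a gripper value outside its range is refused whole. "jaw" is the closure in counts, from 0 (fully open) to 255 (shut), set as the call begins (left out, the last holds). The fingers move at their own pace and stop on an object; the grip force is fixed at half the most. Time passes only in rows, so rows that repeat a pose let the fingers close. It gives the time, the measured TCP pose, the force, the opening and the grip force at its end, in the units of the state.
- get_obs(): the state, without advancing time (a new reading comes with each control period).
- snapshot(name): name is "side" or "top" or "wrist"; returns (picture, depth): 384x512x3 uint8, red, green, blue; 384x512 float32, m along the optical axis (not along the pixel's ray), 0 where there is no reading.
- calibration(name): a dict with "mtx" (3x3 intrinsics, pixels), "dist" ([k1, k2, p1, p2, k3] as OpenCV has them; the pictures are not rectified), "rvec" (rotation vector, rad) and "tvec" (3), from world to camera coordinates, as OpenCV has them. Camera axes: x right, y down, z forward; pixel columns grow to the right and rows downward; lengths in m; the calibration is good to about 2 mm. A picture is of the moment at which its call begins: read the wrist's pose just before it. calibration takes no time and is no camera call; for the wrist camera it gives the pose at the moment of the call.
- close_job(): hands the job in; it is judged then, once.
The state is a dict: "clock": time; "joint_pos": joint angles; "qvel": joint speeds; "tau": joint torques, N m; "tool_pos": TCP position; "orientation": TCP orientation; "force": force on the tool from outside, world axes, zero at the start; "moment": the same for the moment, N m; "opening": finger opening in m; "gripper_force": force on a finger pad.
Only numpy, scipy, OpenCV 4.12 (cv2) and the standard library are available. Lean on these libraries where they do the work, as an engineer would, in place of code of your own. Each camera call takes 0.05 s, during which the arm holds its last target. There are 200 camera calls.

## Task

Push the loose crate of seedling tubes along the bench into the empty steel dock, with the other dock's crate left where it is, until its foot sits squarely against the back stop; then move clear. The crate is heavy and top-heavy: push it with the fingers low on its foot so that it slides flat; do not push it higher up, tip it, lift it or carry it. Leave the other things on the bench where they are.

Things in the scene. Friction and masses are not known exactly. Their poses are not given: they have to be found in the camera images.
- crate: Brown plastic crate to push, standing alone before the docks. Origin: centre of its underside, z up. Foot block 110 (own x) x 130 (own y) x 34 mm high; above it a box 94 x 114 up to 120 mm high; nine black tubes fixed in it, to 183 mm. Own x points ahead of the robot within 0.3 rad at the start. 0.7 to 1 kg, rubber sole 3 mm thick, 104 x 124 mm: slides at 5 to 11 N, tips if pushed near mid-height (90 mm) or above.
- dock_free: Empty dock: low steel U fixed to the bench, no floor, open to the robot. Origin: where the origin of a crate at home lies; own x points into it. Back stop face at own x +55 mm, 45 mm high. Side rails 28 mm high, 160 mm apart inside from x -25 to +55, flaring to 183 mm apart at x -49; 197 mm wide outside. A crate at home sticks out 6 mm, with 15 mm of play each side.
- dock_used: The other dock, of the same shape and with the same axes, already filled by the parked crate. Which dock is left and which is right varies.
- parked_crate: Crate of the same kind parked in the other dock; leave it. Origin: centre of its underside, z up. Foot block 110 (own x) x 130 (own y) x 34 mm high; above it a box 94 x 114 up to 120 mm high; nine black tubes fixed in it, to 183 mm.
- tube_mid: Loose black seedling tube, 34 mm across, 125 mm high, standing between the docks; leave it. Origin: centre of its foot.
- tube_left: Same tube standing to the left of the docks (+y); leave it.
- tube_right: Same tube standing to the right of the docks (-y); leave it.
- trowel: Hand trowel lying flat at the right (-y), 257 mm long along its own x from -132 to +125 mm, under 26 mm high; leave it.
- dibber: T-shaped wooden dibber lying at the left (+y), about 160 mm long along its own x, 22 mm high; leave it.
- sprayer: White bottle, 72 mm across, 190 mm high, far left; leave it. Origin: centre of its foot.
- pot: Terracotta pot, 100 mm across the rim, 85 mm high, far right; leave it. Origin: centre of its foot.

How it is judged (in metres and radians):
At the end, for the whole second after the job is handed in: The crate stands flat and at rest in the empty dock: its foot within 12 mm of the back stop, within 20 mm of the dock's middle and within 0.12 rad of square, and the parked crate is within 25 mm of where it was (x of crate in the frame of dock_free between -0.012 and 0.006 m and y of crate in the frame of dock_free between -0.02 and 0.02 m and angle between the x axis of crate and the x axis of dock_free, either way round below 0.12 rad and angle between crate's own z axis and vertical below 0.04 rad and height (world z) of crate below 0.005 m and linear speed of crate below 0.01 m/s and angular speed of crate below 0.05 rad/s and distance of parked_crate from where it was at the start of the episode below 0.025 m); the robot touches nothing.
It fails at once if the crate tips by more than 0.15 rad (angle between crate's own z axis and vertical above 0.15 rad).
It fails at once if the crate is lifted off the bench (by more than 15 mm) (height (world z) of crate above 0.015 m).
It fails at once if the fingers push the crate above its lower part (grasp point over 95 mm high while they press it with more than 2 N) (contact force between the fingers and crate above 2 N and height (world z) of the grasp point above 0.095 m).
It fails at once if the parked crate is moved by more than 25 mm (distance of parked_crate from where it was at the start of the episode above 0.025 m).
It fails at once if another thing on the bench is moved or knocked over (by more than 30 mm) (distance of any of tube_mid, tube_left, tube_right, trowel, dibber, sprayer, pot from where it was at the start of the episode above 0.03 m).
It also fails if it takes over 64 s, if anything falls off the work surface, if the arm or the gripper's body presses on something with over 40 N, if the wrist force passes 120 N, or if a joint passes its speed limit or range.

## Working session

There is one attempt and no reset: what is moved stays moved. The work goes in short steps, Python scripts to look and compute and a tool call to move; the robot and the scene stay as the last step left them, time stands still between calls to the robot, and variables do not carry over. Pictures are saved under pics/ and viewed, at most 10 in all, crops included, and the job is handed in when it is done.

Besides the shell and the picture viewer there is one more tool, called after "Emit:" in YAML: its name, and indented under it one key for each argument. step_arm: Moves the arm, as the interface text tells. Its arguments: {"type":"object","properties":{"steps":{"type":"array","items":{"type":"array","items":{"type":"array","items":{"type":"number","minimum":-1,"maximum":1}}}},"jaw":{"type":"number"}},"required":["steps"]}

```bash
mkdir -p pics; cat > h.py <<'E'
from plant import *
import numpy as np, cv2
def save(n,f):
    p,d=snapshot(n); c=calibration(n); cv2.imwrite(f'pics/{f}.png',p[:,:,::-1]); np.savez(f'{f}.npz',p=p,d=d,**{k:np.array(c[k]) for k in('mtx','dist','rvec','tvec')})
def cloud(f):
    z=np.load(f+'.npz'); d=z['d']; v,u=np.mgrid[:384,:512]
    n=cv2.undistortPoints(np.stack([u,v],-1).reshape(-1,1,2).astype(float),z['mtx'],z['dist']).reshape(384,512,2)
    c=np.dstack([n*d[...,None],d]); R=cv2.Rodrigues(z['rvec'])[0]
    w=(c-z['tvec'].ravel())@R; w[d==0]=np.nan
    return w,z['p']
E
python3 - <<'E'
from h import *
o=get_obs(); print(o)
save('top','top1'); save('side','side1')
a=cv2.imread('pics/top1.png'); cv2.imwrite('pics/top1b.png',cv2.resize(a,(800,600)))
w,p=cloud('top1')
for v in range(10,384,40): print([tuple(np.round(w[v,u],2)) for u in range(20,512,120)])
E
```

```text
{'clock': 0.0, 'joint_pos': array([-5.16739223e+01,  2.05898722e+01,  6.32593109e-01, -2.10802568e-02,
       -7.01360995e+01, -1.65083032e+01]), 'qvel': array([ 0.07060074, -0.03467758, -0.00110558, -0.00803856,  0.03380182,
       -0.09144759]), 'tau': array([ 3.79301548e-05, -5.82715273e+01,  2.93050021e+01,  6.99712828e+00,
        6.71576199e-03, -1.45477657e-04]), 'tool_pos': array([ 0.25067113, -0.62618381,  0.22562835]), 'orientation': array([ 1.79904839e+02, -7.53671801e-03, -1.58189398e+02]), 'force': array([ 0.76530479,  0.80038622, -0.30253046]), 'moment': array([ 0.02828421, -0.03800637,  0.06369396]), 'gripper_force': 0.0, 'opening': 0.08749725767416291}
[(np.float64(1.37), np.float64(0.89), np.float64(-0.3)), (np.float64(1.37), np.float64(0.43), np.float64(-0.33)), (np.float64(1.38), np.float64(-0.04), np.float64(-0.36)), (np.float64(1.37), np.float64(-0.52), np.float64(-0.37)), (np.float64(1.37), np.float64(-1.02), np.float64(-0.38))]
[(np.float64(1.06), np.float64(0.71), np.float64(0.0)), (np.float64(1.02), np.float64(0.32), np.float64(0.06)), (np.float64(1.04), np.f
[... 1688 characters left out ...]
.01), np.float64(-0.0)), (np.float64(0.32), np.float64(-0.35), np.float64(-0.0)), (np.float64(0.31), np.float64(-0.7), np.float64(0.0))]
[(np.float64(0.22), np.float64(0.68), np.float64(-0.0)), (np.float64(0.22), np.float64(0.33), np.float64(-0.0)), (np.float64(0.21), np.float64(-0.01), np.float64(-0.0)), (np.float64(0.21), np.float64(-0.35), np.float64(0.0)), (np.float64(0.33), np.float64(-0.33), np.float64(0.65))]
[(np.float64(0.11), np.float64(0.68), np.float64(-0.0)), (np.float64(0.11), np.float64(0.33), np.float64(-0.0)), (np.float64(0.23), np.float64(-0.0), np.float64(0.45)), (np.float64(0.1), np.float64(-0.34), np.float64(0.01)), (np.float64(0.3), np.float64(-0.29), np.float64(0.72))]
```

View pics/top1b.png

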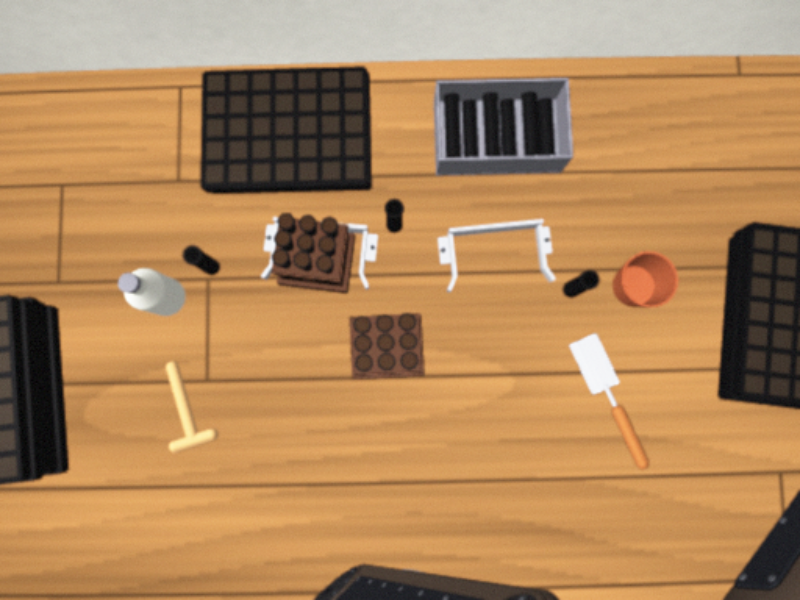

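View pics/side1.png

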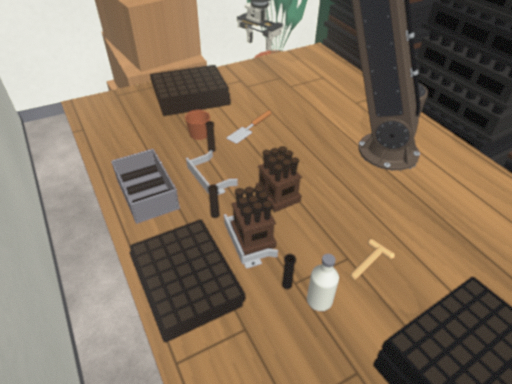

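The crate is at (387,345) in the enlarged top view, about straight ahead. The empty dock is at (495,250), to its right, with tube_mid at (395,215) and tube_right at (580,283). Next I measure them.

```bash
python3 - <<'E'
from h import *
w,p=cloud('top1')
def roi(u0,u1,v0,v1,z0,z1):
    s=w[int(v0*.64):int(v1*.64),int(u0*.64):int(u1*.64)].reshape(-1,3); return s[(s[:,2]>z0)&(s[:,2]<z1)]
for nm,r in (('crate',(340,435,300,390)),('parked',(262,360,205,300))):
    for z in ((.175,.2),(.105,.13),(.03,.04)):
        s=roi(*r,*z)
        if len(s)>5:
            print(nm,z,len(s),s.min(0).round(3),s.max(0).round(3),cv2.minAreaRect(s[:,:2].astype(np.float32)))
s=roi(430,560,205,300,.02,.06); print('dock',len(s),s.min(0),s.max(0))
b=s[s[:,2]>.037]; print('stop',len(b),b.min(0).round(3),b.max(0).round(3),np.polyfit(b[:,1],b[:,0],1),cv2.minAreaRect(b[:,:2].astype(np.float32)))
r=s[(s[:,2]>.02)&(s[:,2]<.034)]
print(cv2.minAreaRect(r[:,:2].astype(np.float32)))
np.set_printoptions(suppress=True)
m=np.zeros((100,130),int)
ym,xm=(r[:,1]+.34)/.002,(r[:,0]-.64)/.002
for side in (r[r[:,1]>-.21],r[r[:,1]<-.21]):
    for x in np.arange(.66,.84,.01):
        q=side[abs(side[:,0]-x)<.005]
        if len(q): print(round(x,3),q[:,1].min().round(4),q[:,1].max().round(4),len(q))
for nm,rr in (('tmid',(380,410,195,235)),('tright',(560,602,268,300)),('pot',(610,680,250,310))):
    s=roi(*rr,.05,.2); print(nm,s.min(0).round(3),s.max(0).round(3))
a=cv2.imread('pics/top1.png')[185:250,215:365]
a=np.ascontiguousarray(cv2.imread('pics/top1.png')[130:250,210:360]); cv2.imwrite('pics/c1.png',cv2.resize(a,None,fx=5,fy=5,interpolation=cv2.INTER_CUBIC))
E
```

```text
crate (0.175, 0.2) 823 [ 0.474 -0.03   0.175] [0.565 0.071 0.19 ] ((0.5194253325462341, 0.0202568918466568), (0.08762113004922867, 0.10044381767511368), 2.0988361835479736)
crate (0.105, 0.13) 810 [ 0.468 -0.04   0.112] [0.571 0.08  0.127] ((0.5194964408874512, 0.020301256328821182), (0.10035408288240433, 0.12005522847175598), 1.7306689023971558)
crate (0.03, 0.04) 113 [ 0.463 -0.046  0.03 ] [0.573 0.081 0.039] ((0.48866814374923706, -0.006428048014640808), (0.08081597089767456, 0.16519084572792053), 40.92097473144531)
parked (0.175, 0.2) 819 [0.636 0.093 0.175] [0.733 0.2   0.19 ] ((0.6853770613670349, 0.14730513095855713), (0.0999569371342659, 0.09046852588653564), 81.31656646728516)
parked (0.105, 0.13) 726 [0.628 0.082 0.109] [0.738 0.214 0.13 ] ((0.685283362865448, 0.14735007286071777), (0.1209854930639267, 0.1012696772813797), 81.44376373291016)
parked (0.03, 0.04) 282 [0.622 0.068 0.03 ] [0.756 0.236 0.039] ((0.6929536461830139, 0.15391042828559875), (0.1569027155637741, 0.12384968250989914), 81.58629608154297)
dock 428 [ 0.62083108 -0.29149034  0.02038907] [ 0.74496162 -0.095
[... 158 characters left out ...]
68765068, 0.16973203420639038), 5.231914520263672)
((0.6826813817024231, -0.1893957108259201), (0.10948941111564636, 0.19681179523468018), 4.337772846221924)
0.66 -0.1081 -0.105 8
0.67 -0.1089 -0.1025 9
0.68 -0.1056 -0.1024 7
0.69 -0.1065 -0.103 7
0.7 -0.1066 -0.1003 10
0.71 -0.1038 -0.1008 7
0.72 -0.1043 -0.0987 9
0.73 -0.2097 -0.0983 41
0.66 -0.277 -0.2701 7
0.67 -0.2747 -0.2699 9
0.68 -0.2744 -0.2691 9
0.69 -0.2736 -0.2681 9
0.7 -0.2739 -0.2673 10
0.71 -0.2705 -0.2658 9
0.72 -0.2713 -0.2657 10
0.73 -0.2698 -0.2112 14
0.74 -0.2686 -0.2238 19
tmid [ 0.735 -0.015  0.052] [0.767 0.018 0.131]
tright [ 0.604 -0.338  0.05 ] [ 0.638 -0.309  0.131]
pot [ 0.575 -0.493  0.05 ] [ 0.673 -0.393  0.092]
```

View pics/c1.png

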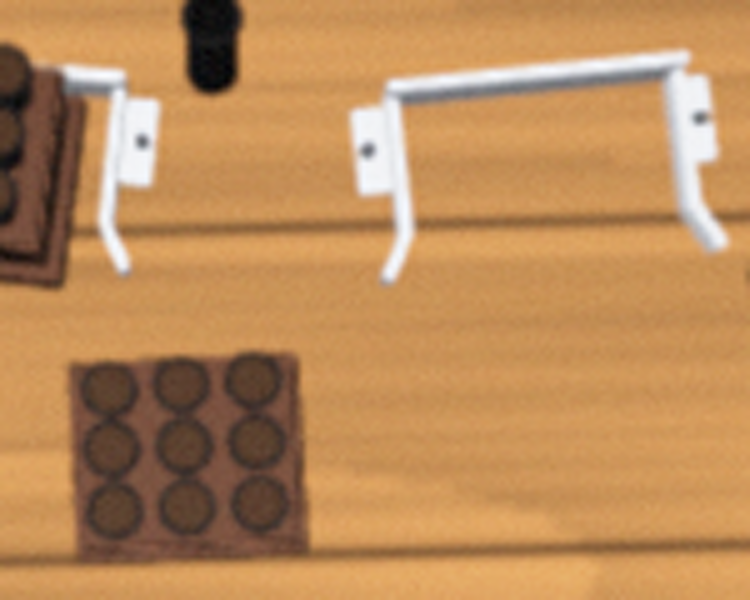

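```bash
cat >> h.py <<'E'
from scipy.spatial.transform import Rotation as Ro, Slerp
HOME=np.array([.677,-.189]); YAW=np.radians(4.7)
d=np.array([np.cos(YAW),np.sin(YAW),0]); n=np.array([-d[1],d[0],0]); up=np.array([0,0,1.])
def D(x,y,z): return np.r_[HOME,0]+d*x+n*y+up*z
def mat(x,z): return Ro.from_matrix(np.column_stack([x,np.cross(z,x),z]))
def side(t): t=np.radians(t); return mat(-n*np.cos(t)+up*np.sin(t),-n*np.sin(t)-up*np.cos(t))
def fwd(t): t=np.radians(t); return mat(-d*np.cos(t)-up*np.sin(t),d*np.sin(t)-up*np.cos(t))
def cur():
    o=get_obs(); return np.array(o['tool_pos']),Ro.from_euler('xyz',o['orientation'],degrees=True)
def plan(p,R,wps):
    for q,S in wps:
        for N in range(1,12):
            pp,RR=p,R; rows=[]
            for k in range(1,N+1):
                f=k/N; tp=p+(q-p)*f; tR=Slerp([0,1],Ro.concatenate([R,S]))(f)
                r=np.r_[RR.inv().apply(tp-pp)/.1,(RR.inv()*tR).as_rotvec()/.5].round(2)
                rows.append(r); pp=pp+RR.apply(r[:3]*.1); RR=RR*Ro.from_rotvec(r[3:]*.5)
            if np.abs(rows).max()<=1: break
        for r in rows: print(r.tolist(),'rows',int(np.ceil(max(np.linalg.norm(r[:3])*2,np.linalg.norm(r[3:])*.5/.15)))+1)
        print('->',pp.round(3)); p,R=pp,RR
E
python3 - <<'E'
from h import *
import plant; print([x for x in dir(plant) if not x.startswith('_')], getattr(plant,'hold_point_z',None))
p,R=cur()
print(D(-.148,.32,.012))
plan(p,R,[(np.array([.47,-.2,.29]),side(0)),(np.array([.50,.17,.27]),side(38))])
E
```

```text
['PlanningError', 'calibration', 'close_job', 'get_obs', 'hold_point_z', 'snapshot'] 0.0188
[0.50327734 0.11779706 0.012     ]
[-0.72, 0.63, -0.13, 0.0, 0.0, -0.51] rows 3
[-0.86, 0.42, -0.13, 0.0, 0.0, -0.51] rows 3
[-0.94, 0.2, -0.12, 0.0, 0.0, -0.51] rows 3
[-0.96, -0.05, -0.13, 0.0, 0.0, -0.51] rows 3
[-0.91, -0.29, -0.13, 0.0, 0.0, -0.5] rows 3
-> [ 0.47 -0.2   0.29]
[-0.92, -0.15, 0.05, 0.0, 0.33, -0.0] rows 3
[-0.91, -0.15, -0.1, 0.0, 0.33, -0.0] rows 3
[-0.88, -0.15, -0.25, 0.0, 0.34, -0.0] rows 3
[-0.83, -0.14, -0.39, 0.0, 0.33, -0.0] rows 3
-> [0.5   0.169 0.27 ]
```

Emit:
step_arm:
  steps:
    - [[-0.72, 0.63, -0.13, 0, 0, -0.51], [-0.72, 0.63, -0.13, 0, 0, -0.51], [-0.72, 0.63, -0.13, 0, 0, -0.51]]
  jaw: 110

```text
clock: 0.4
tool_pos: [0.2962, -0.5382, 0.2407]
orientation: [-179.9, 0.1, -143.2]
force: [0.6, 0.1, 0.8]
opening: 0.0693
gripper_force: 0.0
```

Emit:
step_arm:
  steps:
    - [[-0.86, 0.42, -0.13, 0, 0, -0.51], [-0.86, 0.42, -0.13, 0, 0, -0.51], [-0.86, 0.42, -0.13, 0, 0, -0.51]]

```text
clock: 0.7
tool_pos: [0.3405, -0.4535, 0.2537]
orientation: [-179.9, 0.0, -128.6]
force: [-1.2, -1.1, 0.4]
opening: 0.051
gripper_force: 0.0
```

Emit:
step_arm:
  steps:
    - [[-0.94, 0.2, -0.12, 0, 0, -0.51], [-0.94, 0.2, -0.12, 0, 0, -0.51], [-0.94, 0.2, -0.12, 0, 0, -0.51]]

```text
clock: 1.0
tool_pos: [0.384, -0.368, 0.2655]
orientation: [-179.9, 0.0, -114.0]
force: [0.8, 0.4, -0.0]
opening: 0.0499
gripper_force: 0.0
```

Emit:
step_arm:
  steps:
    - [[-0.96, -0.05, -0.13, 0, 0, -0.51], [-0.96, -0.05, -0.13, 0, 0, -0.51], [-0.96, -0.05, -0.13, 0, 0, -0.51]]

```text
clock: 1.3
tool_pos: [0.4283, -0.2828, 0.2783]
orientation: [-179.9, 0.0, -99.4]
force: [-0.1, -0.1, 0.2]
opening: 0.0497
gripper_force: 0.0
```

Emit:
step_arm:
  steps:
    - [[-0.91, -0.29, -0.13, 0, 0, -0.5], [-0.91, -0.29, -0.13, 0, 0, -0.5], [-0.91, -0.29, -0.13, 0, 0, -0.5], [-0.91, -0.29, -0.13, 0, 0, -0.5]]

```text
clock: 1.7
tool_pos: [0.4704, -0.2004, 0.2902]
orientation: [180.0, 0.0, -85.4]
force: [0.6, -1.2, -0.3]
opening: 0.0499
gripper_force: 0.0
```

Accurate; continuing over the crate and tilting.

Emit:
step_arm:
  steps:
    - [[-0.92, -0.15, 0.05, 0, 0.33, 0], [-0.92, -0.15, 0.05, 0, 0.33, 0], [-0.92, -0.15, 0.05, 0, 0.33, 0]]

```text
clock: 2.0
tool_pos: [0.4775, -0.1047, 0.2847]
orientation: [180.0, -9.6, -85.2]
force: [0.7, -0.7, 0.3]
opening: 0.0498
gripper_force: 0.0
```

Emit:
step_arm:
  steps:
    - [[-0.91, -0.15, -0.1, 0, 0.33, 0], [-0.91, -0.15, -0.1, 0, 0.33, 0], [-0.91, -0.15, -0.1, 0, 0.33, 0]]

```text
clock: 2.3
tool_pos: [0.486, -0.0123, 0.2794]
orientation: [179.9, -19.1, -85.2]
force: [0.4, -0.4, -0.1]
opening: 0.0498
gripper_force: 0.0
```

Emit:
step_arm:
  steps:
    - [[-0.88, -0.15, -0.25, 0, 0.34, 0], [-0.88, -0.15, -0.25, 0, 0.34, 0], [-0.88, -0.15, -0.25, 0, 0.34, 0]]

```text
clock: 2.6
tool_pos: [0.4942, 0.0794, 0.274]
orientation: [179.9, -28.8, -85.3]
force: [0.2, -0.9, -0.2]
opening: 0.0495
gripper_force: 0.0
```

Emit:
step_arm:
  steps:
    - [[-0.83, -0.14, -0.39, 0, 0.33, 0], [-0.83, -0.14, -0.39, 0, 0.33, 0], [-0.83, -0.14, -0.39, 0, 0.33, 0], [-0.83, -0.14, -0.39, 0, 0.33, 0]]

```text
clock: 3.0
tool_pos: [0.5001, 0.1687, 0.2688]
orientation: [179.8, -38.2, -85.4]
force: [-0.4, -0.5, 0.2]
opening: 0.0497
gripper_force: 0.0
```

```bash
python3 - <<'E'
from h import *
p,R=cur(); c=np.array([.5195,.0203])-HOME; print('crate dock',c@d[:2],c@n[:2], get_obs()['joint_pos'].round(0))
plan(p,R,[(D(-.148,.345,.15),side(38)),(D(-.148,.345,.013),side(38)),(D(-.148,.221+.065+.012,.013),side(38))])
E
```

```text
crate dock -0.13982065856757328 0.2215015201702465 [ 56.  17. -18.  22. -87. -59.]
[-0.27, 0.0, 0.55, 0.0, -0.0, -0.0] rows 3
[-0.26, 0.01, 0.54, 0.01, -0.01, -0.0] rows 3
-> [0.501 0.143 0.15 ]
[-0.42, -0.0, 0.54, -0.0, 0.0, -0.0] rows 3
[-0.42, -0.0, 0.55, -0.0, 0.0, -0.0] rows 3
-> [0.501 0.142 0.013]
[0.37, -0.0, 0.28, -0.0, 0.0, -0.0] rows 2
-> [0.505 0.096 0.013]
```

Emit:
step_arm:
  steps:
    - [[-0.53, 0.01, 1, 0, 0, 0], [-0.53, 0.01, 1, 0, 0, 0], [-0.53, 0.01, 1, 0, 0, 0]]

```text
clock: 3.3
tool_pos: [0.4984, 0.1446, 0.1556]
orientation: [179.6, -38.3, -85.4]
force: [-0.4, 0.6, 0.9]
opening: 0.0497
gripper_force: 0.0
```

Emit:
step_arm:
  steps:
    - [[-0.42, 0, 0.59, 0, 0, 0], [-0.42, 0, 0.59, 0, 0, 0], [-0.42, 0, 0.59, 0, 0, 0]]

```text
clock: 3.6
tool_pos: [0.5003, 0.1436, 0.0856]
orientation: [179.8, -38.3, -85.4]
force: [0.1, 0.2, 1.0]
opening: 0.0499
gripper_force: 0.0
```

Emit:
step_arm:
  steps:
    - [[-0.21, 0, 0.27, 0, 0, 0], [-0.42, 0, 0.54, 0, 0, 0], [-0.42, 0, 0.54, 0, 0, 0]]

```text
clock: 3.9
tool_pos: [0.5006, 0.1443, 0.0175]
orientation: [179.9, -38.2, -85.4]
force: [-1.6, -0.6, 1.0]
opening: 0.0502
gripper_force: 0.0
```

Emit:
step_arm:
  steps:
    - [[0.19, 0, 0.14, 0, 0, 0], [0.37, 0, 0.28, 0, 0, 0], [0.37, 0, 0.28, 0, 0, 0]]

```text
clock: 4.2
tool_pos: [0.5048, 0.0972, 0.0217]
orientation: [-179.9, -38.1, -85.6]
force: [-0.3, 0.4, 0.4]
opening: 0.0501
gripper_force: 0.0
```

```bash
python3 - <<'E'
from h import *
save('side','side2'); p,R=cur(); print(p,get_obs()['force'])
a=cv2.imread('pics/side2.png')[100:300,180:380]; cv2.imwrite('pics/c2.png',cv2.resize(a,(600,600)))
plan(p,R,[(D(-.148,.001+.065+.0075,.013),side(38))])
E
```

```text
[0.50541908 0.0987402  0.02162018] [ 0.77688128 -1.36744198  1.0072257 ]
[0.87, -0.0, 0.73, 0.0, -0.0, -0.0] rows 4
[0.87, -0.0, 0.74, 0.0, -0.0, -0.01] rows 4
-> [ 0.523 -0.128  0.013]
```

View pics/c2.png

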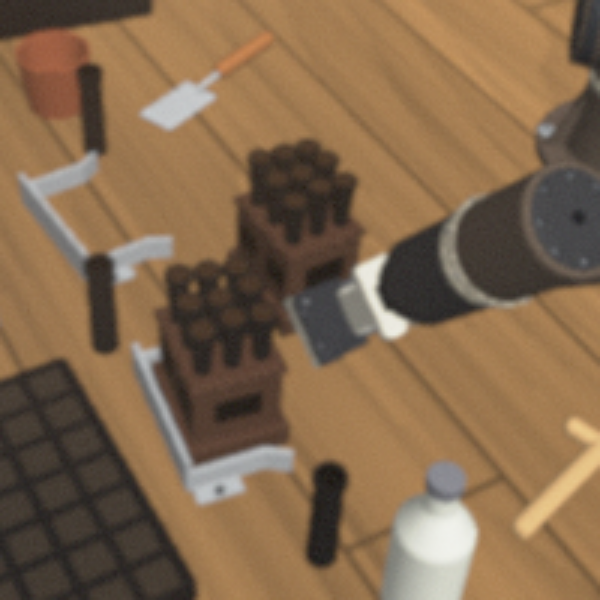

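Emit:
step_arm:
  steps:
    - [[-0.05, 0, 0.07, 0, 0, 0], [-0.05, 0, 0.07, 0, 0, 0], [-0.01, 0, 0.1, 0, 0, 0], [0.03, 0, 0.13, 0, 0, 0], [0.07, 0, 0.16, 0, 0, 0], [0.11, 0, 0.19, 0, 0, 0], [0.15, 0, 0.22, 0, 0, 0], [0.19, 0, 0.25, 0, 0, 0]]

```text
clock: 5.05
tool_pos: [0.507, 0.069, 0.0106]
orientation: [-180.0, -38.1, -85.4]
force: [-0.1, 3.3, -1.1]
opening: 0.0501
gripper_force: 1.7
```

```bash
python3 - <<'E'
from h import *
p,R=cur(); print(p,(p[:2]-HOME)@n[:2])
plan(p,R,[(D(-.148,.001+.065+.0075,.013),side(38))])
E
```

```text
[0.50698742 0.06898974 0.01064049] 0.27105280276891747
[0.78, -0.0, 0.6, 0.0, -0.0, -0.0] rows 3
[0.79, -0.01, 0.6, 0.0, -0.0, -0.0] rows 3
-> [ 0.524 -0.128  0.013]
```

Emit:
step_arm:
  steps:
    - [[0.04, 0, 0.03, 0, 0, 0], [0.08, 0, 0.06, 0, 0, 0], [0.12, 0, 0.09, 0, 0, 0], [0.16, 0, 0.12, 0, 0, 0], [0.2, 0, 0.15, 0, 0, 0], [0.24, 0, 0.18, 0, 0, 0], [0.28, 0, 0.21, 0, 0, 0], [0.31, 0, 0.24, 0, 0, 0], [0.35, 0, 0.27, 0, 0, 0], [0.39, 0, 0.3, 0, 0, 0], [0.43, 0, 0.33, 0, 0, 0], [0.47, 0, 0.36, 0, 0, 0], [0.51, 0, 0.39, 0, 0, 0], [0.55, 0, 0.42, 0, 0, 0], [0.59, 0, 0.45, 0, 0, 0], [0.62, 0, 0.48, 0, 0, 0], [0.66, 0, 0.51, 0, 0, 0], [0.7, 0, 0.54, 0, 0, 0], [0.74, 0, 0.57, 0, 0, 0], [0.78, 0, 0.6, 0, 0, 0]]

```text
clock: 7.05
tool_pos: [0.5146, -0.0295, 0.0116]
orientation: [180.0, -38.1, -85.4]
force: [0.5, 3.4, -2.0]
opening: 0.0499
gripper_force: 1.7
```

```bash
cat >> h.py <<'E'
def crate(f):
    save('top',f); w,p=cloud(f); s=w.reshape(-1,3); q=(s[:,:2]-HOME)@np.array([d[:2],n[:2]]).T
    for z0,z1 in ((.174,.195),(.108,.13)):
        m=(s[:,2]>z0)&(s[:,2]<z1)&(q[:,0]>-.24)&(q[:,0]<.1)&(q[:,1]<.3)&(q[:,1]>-.1)
        m&=~((q[:,0]>-.065)&(q[:,1]>.13))
        a=q[m]; print(f,z0,m.sum(),a.min(0).round(3),a.max(0).round(3),np.round(cv2.minAreaRect(a.astype(np.float32))[0],4),cv2.minAreaRect(a.astype(np.float32))[1:])
E
python3 - <<'E'
from h import *
p,R=cur(); print(p,(p[:2]-HOME)@n[:2]); crate('top3')
plan(p,R,[(D(-.148,.001+.065+.0075,.013),side(38))])
E
```

```text
[ 0.51458668 -0.02953968  0.01161794] 0.17223202577298585
top3 0.174 994 [-0.193  0.051] [-0.093  0.299] [-0.1415  0.1754] ((0.09083937108516693, 0.25201714038848877), 3.2615458965301514)
top3 0.108 1228 [-0.24  0.04] [-0.065  0.27 ] [-0.1315  0.1452] ((0.17235484719276428, 0.2248213142156601), 17.58460235595703)
[0.79, -0.01, 0.6, 0.0, -0.0, -0.0] rows 3
-> [ 0.524 -0.128  0.013]
```

View pics/top3.png

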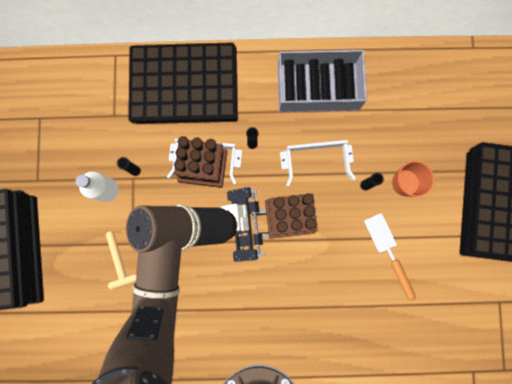

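Emit:
step_arm:
  steps:
    - [[0.04, 0, 0.03, 0, 0, 0], [0.08, 0, 0.06, 0, 0, 0], [0.12, 0, 0.09, 0, 0, 0], [0.16, 0, 0.12, 0, 0, 0], [0.2, 0, 0.15, 0, 0, 0], [0.24, 0, 0.18, 0, 0, 0], [0.28, 0, 0.21, 0, 0, 0], [0.31, 0, 0.24, 0, 0, 0], [0.35, 0, 0.27, 0, 0, 0], [0.39, 0, 0.3, 0, 0, 0], [0.43, 0, 0.33, 0, 0, 0], [0.47, 0, 0.36, 0, 0, 0], [0.51, 0, 0.39, 0, 0, 0], [0.55, 0, 0.42, 0, 0, 0], [0.59, 0, 0.45, 0, 0, 0], [0.62, 0, 0.48, 0, 0, 0], [0.66, 0, 0.51, 0, 0, 0], [0.7, 0, 0.54, 0, 0, 0], [0.74, 0, 0.57, 0, 0, 0], [0.78, 0, 0.6, 0, 0, 0]]

```text
clock: 9.1
tool_pos: [0.5224, -0.1276, 0.0125]
orientation: [180.0, -38.1, -85.4]
force: [-0.3, 2.9, -1.3]
opening: 0.0495
gripper_force: 1.7
```

Emit:
step_arm:
  steps:
    - [[-0.2, 0, -0.15, 0, 0, 0], [-0.5, 0, -0.4, 0, 0, 0], [-0.5, 0, -0.4, 0, 0, 0], [-0.3, 0, -0.99, 0, 0, 0], [-0.3, 0, -0.99, 0, 0, 0]]

```text
clock: 9.6
tool_pos: [0.5164, -0.0418, 0.0746]
orientation: [-179.9, -38.1, -85.5]
force: [1.8, 1.0, -0.7]
opening: 0.0502
gripper_force: 0.0
```

```bash
python3 - <<'E'
from h import *
p,R=cur(); print(p,(p[:2]-HOME)@n[:2]); crate('top4'); print(get_obs()['joint_pos'].round(0))
plan(p,R,[(D(-.2,.1,.22),side(0)),(D(-.26,0.0,.22),fwd(10)),(D(-.26,0.0,.22),fwd(35))])
E
```

```text
[ 0.51643149 -0.04182314  0.0745601 ] 0.1598387044574967
top4 0.174 1318 [-0.24  -0.049] [-0.066  0.226] [-0.1543  0.0893] ((0.2747909426689148, 0.1739318072795868), 89.15941619873047)
top4 0.108 780 [-0.213 -0.059] [-0.087  0.236] [-0.1455  0.089 ] ((0.10855595767498016, 0.30310773849487305), 5.212018013000488)
[ 37.  22. -47.  42. -52. -67.]
[0.68, 0.26, -0.39, -0.0, -0.66, -0.0] rows 4
[0.53, 0.26, -0.59, -0.0, -0.67, -0.0] rows 4
-> [ 0.469 -0.106  0.22 ]
[0.25, 0.15, 0.0, 0.07, -0.07, 0.78] rows 4
[0.29, 0.04, -0.01, 0.07, -0.07, 0.78] rows 4
[0.28, -0.07, -0.02, 0.07, -0.06, 0.79] rows 4
[0.23, -0.17, -0.03, 0.06, -0.07, 0.78] rows 4
-> [ 0.418 -0.21   0.22 ]
[0.0, -0.0, 0.0, 0.0, -0.87, -0.0] rows 4
-> [ 0.418 -0.21   0.22 ]
```

```bash
python3 - <<'E'
from h import *
p,R=cur()
plan(p,R,[(D(-.16,.16,.25),side(20)),(D(-.25,.08,.25),side(0)),(D(-.255,0.0,.25),fwd(0)),(D(-.255,0,.2),fwd(35))])
E
```

```text
[0.54, 0.06, -0.69, -0.0, -0.31, -0.0] rows 3
[0.43, 0.06, -0.76, -0.01, -0.32, -0.01] rows 3
-> [ 0.505 -0.043  0.25 ]
[0.75, 0.9, 0.28, 0.01, -0.7, 0.0] rows 4
-> [ 0.422 -0.13   0.25 ]
[0.2, 0.01, -0.0, -0.0, 0.0, 0.79] rows 4
[0.19, -0.06, -0.0, -0.0, 0.0, 0.78] rows 4
[0.15, -0.13, -0.0, 0.0, 0.0, 0.79] rows 4
[0.09, -0.18, -0.0, 0.0, 0.0, 0.79] rows 4
-> [ 0.423 -0.21   0.25 ]
[-0.0, 0.0, 0.25, 0.0, -0.61, -0.0] rows 4
[0.07, 0.0, 0.23, -0.0, -0.61, -0.0] rows 4
-> [ 0.423 -0.21   0.201]
```

Emit:
step_arm:
  steps:
    - [[0.54, 0.06, -0.69, 0, -0.31, 0], [0.54, 0.06, -0.69, 0, -0.31, 0], [0.54, 0.06, -0.69, 0, -0.31, 0]]

```text
clock: 9.95
tool_pos: [0.5116, -0.0435, 0.1641]
orientation: [-179.5, -29.1, -85.7]
force: [0.6, 0.7, -0.2]
opening: 0.0496
gripper_force: 0.0
```

Emit:
step_arm:
  steps:
    - [[0.43, 0.06, -0.76, -0.01, -0.32, -0.01], [0.43, 0.06, -0.76, -0.01, -0.32, -0.01], [0.43, 0.06, -0.76, -0.01, -0.32, -0.01]]

```text
clock: 10.25
tool_pos: [0.5057, -0.0452, 0.2523]
orientation: [-179.9, -19.9, -85.5]
force: [0.0, -0.0, -1.0]
opening: 0.0496
gripper_force: 0.0
```

Emit:
step_arm:
  steps:
    - [[0.75, 0.9, 0.28, 0.01, -0.7, 0], [0.75, 0.9, 0.28, 0.01, -0.7, 0], [0.75, 0.9, 0.28, 0.01, -0.7, 0], [0.75, 0.9, 0.28, 0.01, -0.7, 0]]

```text
clock: 10.65
tool_pos: [0.4178, -0.1351, 0.2472]
orientation: [179.9, 0.1, -85.7]
force: [0.8, 0.2, 0.4]
opening: 0.0494
gripper_force: 0.0
```

Emit:
step_arm:
  steps:
    - [[0.2, 0.01, 0, 0, 0, 0.79], [0.2, 0.01, 0, 0, 0, 0.79], [0.2, 0.01, 0, 0, 0, 0.79], [0.2, 0.01, 0, 0, 0, 0.79]]

```text
clock: 11.05
tool_pos: [0.4204, -0.1522, 0.2461]
orientation: [179.8, -0.2, -108.1]
force: [-0.2, 0.2, 0.3]
opening: 0.0498
gripper_force: 0.0
```

Emit:
step_arm:
  steps:
    - [[0.19, -0.06, 0, 0, 0, 0.78], [0.19, -0.06, 0, 0, 0, 0.78], [0.19, -0.06, 0, 0, 0, 0.78], [0.19, -0.06, 0, 0, 0, 0.78]]

```text
clock: 11.45
tool_pos: [0.4207, -0.1715, 0.2464]
orientation: [179.9, -0.2, -130.2]
force: [-0.4, 0.7, 0.6]
opening: 0.0498
gripper_force: 0.0
```

Emit:
step_arm:
  steps:
    - [[0.15, -0.13, 0, 0, 0, 0.79], [0.15, -0.13, 0, 0, 0, 0.79], [0.15, -0.13, 0, 0, 0, 0.79], [0.15, -0.13, 0, 0, 0, 0.79]]

```text
clock: 11.85
tool_pos: [0.4211, -0.1912, 0.2466]
orientation: [180.0, -0.2, -152.7]
force: [-0.6, -0.1, -0.2]
opening: 0.0504
gripper_force: 0.0
```

Emit:
step_arm:
  steps:
    - [[0.09, -0.18, 0, 0, 0, 0.79], [0.09, -0.18, 0, 0, 0, 0.79], [0.09, -0.18, 0, 0, 0, 0.79], [0.09, -0.18, 0, 0, 0, 0.79], [0.09, -0.18, 0, 0, 0, 0.79]]

```text
clock: 12.35
tool_pos: [0.4216, -0.2111, 0.2468]
orientation: [-180.0, -0.1, -175.1]
force: [0.4, -0.6, -0.1]
opening: 0.0498
gripper_force: 0.0
```

```bash
python3 - <<'E'
from h import *
p,R=cur(); print(get_obs()['joint_pos'].round(0))
plan(p,R,[(D(-.255,0,.18),fwd(35)),(D(-.245,0,.013),fwd(35))])
E
```

```text
[ -3.   0. -22.   0. -68. -83.]
[-0.01, 0.01, 0.33, 0.0, -0.61, 0.0] rows 4
[0.1, 0.0, 0.32, 0.0, -0.62, 0.01] rows 4
-> [ 0.422 -0.21   0.18 ]
[0.44, -0.0, 0.71, 0.0, 0.0, -0.0] rows 3
[0.44, -0.0, 0.72, 0.0, 0.0, -0.0] rows 3
-> [ 0.433 -0.209  0.013]
```

Emit:
step_arm:
  steps:
    - [[-0.01, 0.01, 0.33, 0, -0.61, 0], [-0.01, 0.01, 0.33, 0, -0.61, 0], [-0.01, 0.01, 0.33, 0, -0.61, 0], [-0.01, 0.01, 0.33, 0, -0.61, 0]]

```text
clock: 12.75
tool_pos: [0.4218, -0.2102, 0.2146]
orientation: [-179.9, 17.4, -175.2]
force: [0.5, -0.2, 0.0]
opening: 0.0497
gripper_force: 0.0
```

Emit:
step_arm:
  steps:
    - [[0.1, 0, 0.32, 0, -0.62, 0.01], [0.1, 0, 0.32, 0, -0.62, 0.01], [0.1, 0, 0.32, 0, -0.62, 0.01], [0.1, 0, 0.32, 0, -0.62, 0.01], [0.1, 0, 0.32, 0, -0.62, 0.01]]

```text
clock: 13.25
tool_pos: [0.4239, -0.2105, 0.1813]
orientation: [179.9, 35.1, -175.7]
force: [1.3, 0.2, -0.1]
opening: 0.0499
gripper_force: 0.0
```

```bash
python3 - <<'E'
from h import *
p,R=cur(); print(p,get_obs()['joint_pos'].round(0)); crate('top5')
plan(p,R,[(D(-.245,0,.013),fwd(35))])
E
```

```text
[ 0.4238756  -0.21054684  0.18130193] [-12. -11. -42. -22. -27. -57.]
top5 0.174 908 [-0.182 -0.049] [-0.093  0.051] [-0.1377  0.0014] ((0.08876386284828186, 0.10066796094179153), 0.47767823934555054)
top5 0.108 745 [-0.188 -0.059] [-0.087  0.062] [-0.1375  0.0017] ((0.10042055696249008, 0.12079144269227982), 0.6179243922233582)
[0.45, 0.0, 0.71, -0.0, 0.0, -0.01] rows 3
[0.44, 0.01, 0.72, -0.01, 0.0, -0.0] rows 3
-> [ 0.433 -0.209  0.013]
```

Emit:
step_arm:
  steps:
    - [[0.45, 0, 0.71, 0, 0, 0], [0.45, 0, 0.71, 0, 0, 0], [0.45, 0, 0.71, 0, 0, 0]]
  jaw: 70

```text
clock: 13.6
tool_pos: [0.4259, -0.2089, 0.0924]
orientation: [179.6, 34.7, -176.0]
force: [-1.1, -0.0, 0.3]
opening: 0.0625
gripper_force: 0.0
```

Emit:
step_arm:
  steps:
    - [[0.22, 0, 0.36, 0, 0, 0], [0.44, 0.01, 0.72, -0.01, 0, 0], [0.44, 0.01, 0.72, -0.01, 0, 0], [0.44, 0.01, 0.72, -0.01, 0, 0]]

```text
clock: 14.0
tool_pos: [0.4317, -0.2088, 0.0109]
orientation: [179.3, 35.0, -176.0]
force: [-0.8, -0.5, 0.7]
opening: 0.0641
gripper_force: 0.0
```

```bash
python3 - <<'E'
from h import *
p,R=cur(); print(p,(p[:2]-HOME)@d[:2],get_obs()['joint_pos'].round(0))
plan(p,R,[(D(-.15,0,.013),fwd(35)),(D(-.08,0,.013),fwd(35))])
E
```

```text
[ 0.43166166 -0.20883083  0.01088863] -0.2461382741126135 [-30.  13. -37. -63. -22.   0.]
[-0.8, 0.0, 0.53, 0.01, -0.0, -0.02] rows 3
-> [ 0.527 -0.202  0.013]
[-0.57, 0.0, 0.4, -0.0, -0.0, -0.0] rows 3
-> [ 0.597 -0.196  0.013]
```

Emit:
step_arm:
  steps:
    - [[-0.1, 0, 0.07, 0.01, 0, -0.02], [-0.2, 0, 0.13, 0.01, 0, -0.02], [-0.28, 0, 0.19, 0.01, 0, -0.02], [-0.32, 0, 0.21, 0.01, 0, -0.02], [-0.36, 0, 0.24, 0.01, 0, -0.02], [-0.4, 0, 0.27, 0.01, 0, -0.02], [-0.44, 0, 0.29, 0.01, 0, -0.02], [-0.48, 0, 0.32, 0.01, 0, -0.02], [-0.52, 0, 0.35, 0.01, 0, -0.02], [-0.56, 0, 0.37, 0.01, 0, -0.02], [-0.6, 0, 0.4, 0.01, 0, -0.02], [-0.64, 0, 0.42, 0.01, 0, -0.02], [-0.68, 0, 0.45, 0.01, 0, -0.02], [-0.72, 0, 0.48, 0.01, 0, -0.02], [-0.76, 0, 0.5, 0.01, 0, -0.02], [-0.8, 0, 0.53, 0.01, 0, -0.02]]

```text
clock: 15.6
tool_pos: [0.5277, -0.2004, 0.0148]
orientation: [-179.8, 35.1, -175.1]
force: [-3.2, 0.2, -2.3]
opening: 0.0636
gripper_force: 1.7
```

```bash
python3 - <<'E'
from h import *
p,R=cur(); print(p,(p[:2]-HOME)@d[:2]); crate('top6')
plan(p,R,[(D(-.075,0,.013),fwd(35))])
E
```

```text
[ 0.52772718 -0.20043415  0.01478381] -0.1497077671529022
top6 0.174 735 [-0.129 -0.05 ] [-0.043  0.051] [-0.0855  0.0003] ((0.1003655344247818, 0.08598943054676056), 89.72977447509766)
top6 0.108 789 [-0.212 -0.095] [-0.037  0.098] [-0.1233 -0.0006] ((0.19350172579288483, 0.17178568243980408), 88.38726806640625)
[-0.6, -0.01, 0.44, -0.0, 0.0, 0.01] rows 3
-> [ 0.602 -0.195  0.013]
```

View pics/top6.png

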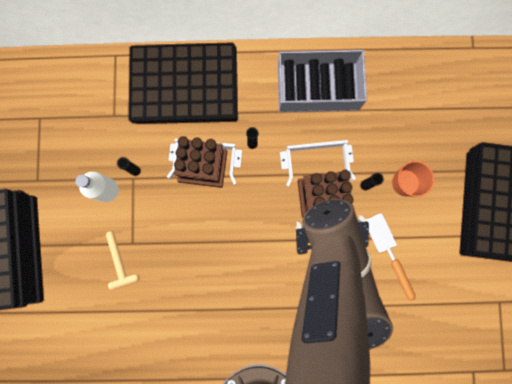

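Emit:
step_arm:
  steps:
    - [[-0.04, 0, 0.03, 0, 0, 0], [-0.08, 0, 0.06, 0, 0, 0], [-0.12, 0, 0.09, 0, 0, 0], [-0.16, 0, 0.12, 0, 0, 0], [-0.2, 0, 0.15, 0, 0, 0], [-0.24, 0, 0.18, 0, 0, 0], [-0.28, 0, 0.21, 0, 0, 0], [-0.32, 0, 0.24, 0, 0, 0], [-0.36, 0, 0.27, 0, 0, 0.01], [-0.4, 0, 0.3, 0, 0, 0.01], [-0.44, 0, 0.33, 0, 0, 0.01], [-0.48, 0, 0.36, 0, 0, 0.01], [-0.52, 0, 0.38, 0, 0, 0.01], [-0.56, -0.01, 0.41, 0, 0, 0.01], [-0.6, -0.01, 0.44, 0, 0, 0.01]]

```text
clock: 17.15
tool_pos: [0.6018, -0.1954, 0.0138]
orientation: [-180.0, 35.1, -175.5]
force: [-9.2, -0.8, 6.2]
opening: 0.0637
gripper_force: 4.3
```

```bash
python3 - <<'E'
from h import *
p,R=cur(); print(p,(p[:2]-HOME)@d[:2]); crate('top7')
plan(p,R,[(D(-.059,0,.013),fwd(35))])
E
```

```text
[ 0.60175552 -0.19536151  0.01381721] -0.07551271353646348
top7 0.174 829 [-0.166 -0.051] [0.032 0.049] [-0.0678 -0.0017] ((0.19884896278381348, 0.0993427038192749), 1.1722532510757446)
top7 0.108 860 [-0.135 -0.097] [0.037 0.06 ] [-0.0501 -0.0145] ((0.2049800455570221, 0.12690776586532593), 16.424436569213867)
[-0.13, 0.0, 0.1, -0.0, 0.01, -0.0] rows 2
-> [ 0.618 -0.194  0.013]
```

Emit:
step_arm:
  steps:
    - [[-0.01, 0, 0.01, 0, 0, 0], [-0.03, 0, 0.02, 0, 0, 0], [-0.04, 0, 0.03, 0, 0, 0], [-0.04, 0, 0.03, 0, 0, 0]]

```text
clock: 17.6
tool_pos: [0.6068, -0.195, 0.0138]
orientation: [-180.0, 35.2, -175.5]
force: [-7.1, -1.2, 4.2]
opening: 0.0636
gripper_force: 3.5
```

Emit:
step_arm:
  steps:
    - [[-0.01, 0, 0.01, 0, 0, 0], [-0.03, 0, 0.02, 0, 0, 0], [-0.04, 0, 0.03, 0, 0, 0], [-0.04, 0, 0.03, 0, 0, 0]]

```text
clock: 18.0
tool_pos: [0.6118, -0.1947, 0.0137]
orientation: [-180.0, 35.2, -175.5]
force: [-8.0, -0.5, 4.8]
opening: 0.0635
gripper_force: 3.7
```

```bash
python3 - <<'E'
from h import *
p,R=cur(); print((p[:2]-HOME)@d[:2]); crate('top8')
E
```

```text
-0.06541895547624572
top8 0.174 868 [-0.157 -0.052] [0.042 0.049] [-0.0575 -0.0009] ((0.10102473199367523, 0.19819821417331696), 89.8296890258789)
top8 0.108 883 [-0.125 -0.096] [0.047 0.06 ] [-0.0393 -0.0147] ((0.20695234835147858, 0.12317055463790894), 16.987892150878906)
```

Crate about −2 mm from home; keep nudging until the force rises at the stop.

Emit:
step_arm:
  steps:
    - [[-0.01, 0, 0.01, 0, 0, 0], [-0.02, 0, 0.01, 0, 0, 0], [-0.03, 0, 0.02, 0, 0, 0], [-0.03, 0, 0.02, 0, 0, 0]]

```text
clock: 18.45
tool_pos: [0.6153, -0.1944, 0.0137]
orientation: [-180.0, 35.2, -175.5]
force: [-6.3, -0.5, 4.1]
opening: 0.0636
gripper_force: 3.6
```

Emit:
step_arm:
  steps:
    - [[-0.01, 0, 0.01, 0, 0, 0], [-0.02, 0, 0.01, 0, 0, 0], [-0.02, 0, 0.01, 0, 0, 0]]

```text
clock: 18.75
tool_pos: [0.6157, -0.1942, 0.0133]
orientation: [180.0, 35.0, -175.5]
force: [-14.2, -2.0, 8.2]
opening: 0.0639
gripper_force: 7.4
```

The force jumped and the motion stopped, so the crate is against the back stop. Backing off.

Emit:
step_arm:
  steps:
    - [[0.1, 0, -0.07, 0, 0, 0], [0.4, 0, -0.28, 0, 0, 0], [0.8, 0, -0.57, 0, 0, 0], [0.8, 0, -0.57, 0, 0, 0]]

```text
clock: 19.15
tool_pos: [0.5161, -0.2023, 0.0145]
orientation: [-180.0, 35.1, -175.6]
force: [0.6, -1.2, -0.4]
opening: 0.0637
gripper_force: 0.0
```

Emit:
step_arm:
  steps:
    - [[-0.2, 0, -0.4, 0, 0, 0], [-0.2, 0, -0.95, 0, 0, 0], [-0.2, 0, -0.95, 0, 0, 0], [-0.2, 0, -0.95, 0, 0, 0]]

```text
clock: 19.55
tool_pos: [0.4828, -0.2048, 0.1073]
orientation: [-179.8, 35.5, -175.3]
force: [0.8, -0.2, -1.1]
opening: 0.0637
gripper_force: 0.0
```

```bash
python3 - <<'E'
from h import *
p,R=cur(); print(p,get_obs()['force']); crate('top9')
w,_=cloud('top9'); s=w.reshape(-1,3); q=(s[:,:2]-HOME)@np.array([d[:2],n[:2]]).T
for z0,z1 in((.174,.195),(.108,.13)):
    m=(s[:,2]>z0)&(s[:,2]<z1)&(abs(q[:,0])<.075)&(abs(q[:,1])<.09); print(cv2.minAreaRect(q[m].astype(np.float32)))
a=cv2.imread('pics/top9.png')[100:270,100:430]; cv2.imwrite('pics/c9.png',cv2.resize(a,(792,408)))
E
```

```text
[ 0.48277838 -0.20482901  0.10726784] [ 0.75309936 -0.20374221 -1.13911424]
top9 0.174 1132 [-0.231 -0.086] [0.045 0.089] [-0.0931  0.0026] ((0.2756330072879791, 0.17512118816375732), 0.4296207129955292)
top9 0.108 781 [-0.214 -0.061] [0.051 0.06 ] [-0.0816 -0.0005] ((0.12100242078304291, 0.2648814916610718), 89.7200927734375)
((0.0005088523030281067, -0.0011073984205722809), (0.10187084972858429, 0.08901935070753098), 89.8137435913086)
((0.0004304349422454834, -0.0008914396166801453), (0.12100242078304291, 0.1007596105337143), 89.7200927734375)
```

View pics/c9.png

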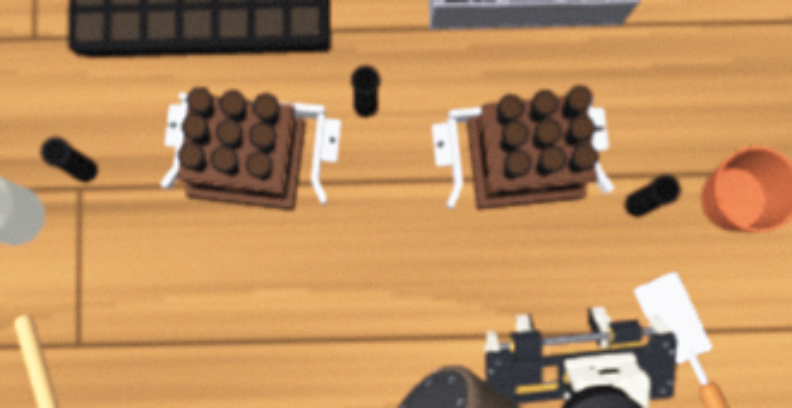

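The crate sits in the right-hand dock at (0.0005, −0.001) m in the dock frame, square to it. Everything else is where it was and the gripper is clear, so I'm handing in.

```bash
python3 -c "
from plant import *
print(close_job())"
```

```text
the job is handed in; nothing more can be done
None
```

The crate is in the empty dock against the back stop, measured about 1 mm off centre and within 0.3° of square. The arm is clear, the other things look undisturbed in the last picture, and the job is handed in; no verdict was returned.

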